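Hang the pen cup on the folding crate

TASK

Hang the pen cup that has the steel hook on the outside of the supply crate's long wall that faces the cups, in the plain bay between the two middle ribs: hook over the rim and pushed down until the hook's roof is fully home on the rim, then let go. The hook is a snug spring fit and the wall does not stand quite upright, so work it on by feel and never push harder than about 15 N. Keep the cup upright and leave the other things on the bench where they are.

Things in the scene. Friction and masses are not known exactly. Their poses are not given: they have to be found in the camera images.
- cup_center (a point): Centre of the cup with the hook, half-way up: open square cup of white plastic, 56 x 56 mm, 90 mm tall, 3 mm walls, about 0.15 kg, standing upright. z is up. Its sides facing its own +x and -x are free to grip (56 mm across); the hook is on its -y side, 36 mm wide along x, top of it 91 mm above the cup's underside.
- cup_hook (a point): Middle of the roof of the hook's throat: 40.5 mm from the cup's centre line towards its -y, 88 mm above the underside (43 mm above cup_center). Cup's axes. The throat is 9 mm wide (y): towards the cup it ends at the strap's flat rear face, which stands 8 mm off the cup's back and reaches 36 mm down from the roof. When home this point lies on the rim.
- cup_lip (a point): Lowest point of the hook's lip, the far side of the throat: a straight flap 3 mm thick, its middle 46.5 mm from the cup's centre line towards its -y, 21 mm below cup_hook. Must come down inside the crate's wall. Cup's axes.
- cup_tab (a point): Crest of a spring leaf (24 mm wide) set in the lip, 9 mm below the hook's roof; it ramps up from the lip's foot. It leaves 3.8 mm of the throat free and yields up to 7 mm, so on the 5 mm wall the hook drags: going on takes about 3 to 12 N of steady downward push (more if held off the wall or askew). It does not drop on by its own weight and stops hard when the roof meets the rim.
- crate: Grey plastic folding crate, 400 (its x) x 300 (its y) x 220 mm high, fixed on the bench, tape rolls inside; origin at the centre of its underside, z up. The cup hangs on its +y long wall, facing the cups: a flat panel 5 mm thick, rim 220 mm up. It has four outside ribs, 10 mm deep, 8 wide, full height, at x = -145, -75, 75 and 145 mm: the plain bay is between the middle two.
- bay (a point): Fixed point of the crate, crate's axes: x = 0 (middle of the plain bay), y = 150 mm, 220 mm up: where the top outer edge of the +y wall would be if it stood upright. But the wall, hinged at its foot 15 mm up and held by worn latches, leans: its rim is really up to 18 mm inward or outward (y) of here, differently each time and not measured. It is stiff: it does not give to a push of 20 N.
- plain_cup: Another pen cup of the same size and plastic (56 x 56 x 90 mm) but with no hook; origin at the centre of its underside. To be left alone.
- carton: Closed cardboard carton 240 x 170 x 110 mm, origin at the centre of its underside. To be left alone.
- tape_gun: Hand tape dispenser lying on its side, about 250 x 120 mm and 54 mm high, origin under the centre of its tape roll. To be left alone.
Things that resemble listed ones, but are neither listed nor needed, are in the scene too. What is shaped like the part that bears cup_center but purple is not meant.

How it is judged:
On the way, in this order (a step that is already met when the one before it is completed fails the run):
1. the cup has been lifted and its hook stands over the rim of the crate's wall, not yet home (z of cup_hook in the frame of crate between 0.227 and 0.28 m and y of cup_hook in the frame of crate between 0.116 and 0.18 m), for 0.1 s.
2. the hook is fully home on the rim (z of cup_hook in the frame of crate between 0.215 and 0.224 m and x of cup_hook in the frame of crate between -0.045 and 0.045 m and y of cup_hook in the frame of crate between 0.124 and 0.171 m and y of cup_center in the frame of crate above 0.16 m and angle between cup_center's own z axis and vertical below 0.26 rad and contact force between cup and crate above 0.5 N), for 0.2 s.
At the end, for the whole second after the job is handed in: The cup hangs released and still outside the crate's +y wall, within 0.26 rad of upright, carried by the crate: cup_hook 215 to 224 mm above the crate's underside, at y = 124 to 171 mm and within 45 mm of x = 0 in its frame; cup_center beyond y = 160 mm (all of step 2 and linear speed of cup below 0.02 m/s); the robot touches nothing.
It fails at once if the cup pushes on the crate with more than 18 N before the hook's spring leaf has reached the rim (hook's roof still over 17 mm above the rim) (z of cup_hook in the frame of crate above 0.237 m and contact force between cup and crate above 18 N).
It fails at once if the cup's contacts on the crate, the hook's own pinch included, add up to more than 35 N (a push of 20 N or more once the hook is on) (contact force between cup and crate above 35 N).
It fails at once if the cup is tipped over (more than 0.6 rad) (angle between cup_center's own z axis and vertical above 0.6 rad).
It fails at once if another thing on the bench is moved by more than 30 mm (distance of any of plain_cup, carton, tape_gun from where it was at the start of the episode above 0.03 m).
It also fails if it takes over 51 s, if anything falls off the work surface, if the arm or the gripper's body presses on something with over 40 N, if the wrist force passes 120 N, or if a joint passes its speed limit or range.

ROBOT

A 7-joint arm with a two-finger parallel gripper is mounted at the origin on the work surface. World frame = base frame: x ahead of the robot, y to its left, z up, the work surface at z = 0. Lengths are in m, angles in rad, forces in N, time in s.
With the tool pointing down it reaches from about 0.425 to 0.875 m from the base axis. Payload 4.7 kg.
Tool frame: the origin (TCP) lies on the centre line of the jaws, within the pads' length; the fingertips stand ctrl.tcp_to_tips ahead of it and the grasp point (between the pads) lies 2 mm behind it (ctrl.tcp_to_tips is the distance from the TCP to the fingertips, in m); z points along the fingers, y is the line along which they close (so a half turn about z gives the same grasp; the last joint's range is limited). The gripper opens to 87 mm and grips with 3 to 60 N. Pads are 19 mm wide; open, the fingers measure 117 mm over their backs; the gripper's body (75 mm by 190 mm) begins 51 mm behind the grasp point.
Start: joints at [1.227, 0.321, -0.07, 1.45, 0.023, 1.371, -0.057], TCP at [0.228, -0.609, 0.24] pointing down, gripper open.
Joint ranges: [-2.86, 2.86], [-0.3, 2.09], [-1.38, 1.24], [0.06, 2.45], [-1.56, 4.7], [0.09, 2.05], [-2.69, 2.69]. Speed limits (rad/s): [2.57, 2.57, 3.14, 3.14, 3.14, 3.14, 3.14].

INTERFACE

Orientations are given as a rotation vector (axis times angle).
In Python, from bench import ctrl, optics, close_job gives the robot as it stands.
- The arm moves only by the shell command python3 -m inch 'ROWS' [OPENING] [FORCE]. ROWS is JSON, a list of rows, each a list of 2 entries, a list of its own where there are three numbers: the shift along the tool's x, y, z in mm, then the turn, a rotation vector about the tool's x, y, z in degrees. In form: [[[x, y, z], [ax, ay, az]], ...]. A call has exactly 10 rows; each row shifts and turns the commanded pose from where the row before left it, along the tool's axes as they then stand; what a row does not reach is not made up. A row lasts 1/10 s, in which the tool goes at most 50 mm and 8.59 degrees, less where a joint would pass 70% of its speed; a pose out of reach is approached as far as the arm can. A call is refused whole if a number of a shift passes 50 or a number of a turn 8.59, either way. A call with a gripper value outside its range is refused whole. OPENING is the closure, from 0 (fully open) to 1 (shut), set as the call begins (- or left out, the last holds). The fingers move at their own pace and stop on an object; FORCE is the grip in N (left out, the last holds). Time passes only in rows, so rows that do not move let the fingers close, or fill a call up. It gives the time, the measured TCP pose, the force and the opening at its end, in the units of the state.
- ctrl.get_state(): the state, without advancing time (a new reading comes with each control period).
- optics.get_image(name): name is "scene" or "top" or "wrist"; returns a dict with "image" (384x512x3 uint8, red, green, blue), "fx", "fy", "cx", "cy" (pixels), "dist" ([k1, k2, p1, p2, k3] as OpenCV has them; the pictures are not rectified), "R" (3x3) and "t" (3): a world point X has camera coordinates R X + t; the wrist camera has in their place "hand_eye" (4x4, takes a point from camera to tool coordinates, whose origin is the TCP and whose axes are the flange's). Camera axes: x right, y down, z forward; pixel columns grow to the right and rows downward; lengths in m; the calibration is good to about 2 mm. A picture is of the moment at which its call begins: read the wrist's pose just before it. There is no depth.
- close_job(): hands the job in, once; it reports no verdict.
The state is a dict: "time": time; "joint_positions": joint angles; "qd": joint speeds; "joint_torque": joint torques, N m; "position": TCP position; "tool_rot": TCP orientation; "ft_force": force on the tool from outside, world axes, zero at the start; "torque": the same for the moment, N m; "grip_width": opening from 0.0 (shut) to 1.0 (fully open).
Only numpy, scipy, OpenCV 4.12 (cv2) and the standard library are available. Lean on these libraries where they do the work, as an engineer would, in place of code of your own. Each camera call takes 0.05 s, during which the arm holds its last target. There are 200 camera calls.

## Working session

There is one attempt and no reset: what is moved stays moved. The work goes in short steps, Python scripts to look and compute and a shell command to move; the robot and the scene stay as the last step left them, time stands still between calls to the robot, and variables do not carry over. Pictures are saved under pics/ and viewed, on a budget of 10 in all, crops included, one or two more only if the job needs it, and the job is handed in when it is done.

```bash
mkdir -p pics
python3 - <<'E'
from bench import ctrl, optics
import cv2,pickle
s=ctrl.get_state();print(s, ctrl.tcp_to_tips)
d={}
for n in("scene","top","wrist"):
    g=optics.get_image(n);d[n]=g
    cv2.imwrite(f"pics/{n}0.png",g["image"][:,:,::-1])
    print(n,{k:v for k,v in g.items() if k!="image"})
pickle.dump(d,open("d0.pkl","wb"))
import numpy as np
E
```

```text
{'time': 0.0, 'joint_positions': array([ 1.22710719,  0.32180055, -0.07006706,  1.45171389,  0.02257132,
        1.37081368, -0.05690964]), 'qd': array([-5.57350841e-04, -1.06520227e-03, -1.21919885e-05, -1.20629357e-03,
       -4.13826175e-04,  4.59116843e-04, -3.83216842e-04]), 'joint_torque': array([-9.00586042e-05, -4.91287458e+01, -4.03918857e-01, -3.12527239e+01,
       -6.37667114e-02,  4.38751420e-02,  1.74004763e-04]), 'position': array([ 0.22739437, -0.60834398,  0.23845641]), 'tool_rot': array([-3.08958413e+00, -5.58681341e-01,  6.66616748e-04]), 'ft_force': array([-0.21621117, -0.09061796, -0.0634987 ]), 'torque': array([-0.01832074,  0.00929977,  0.07033165]), 'grip_width': 0.9959716273986051} 0.017
scene {'fx': 453.3235553508339, 'fy': 453.3235553508339, 'cx': 252.39412182903627, 'cy': 186.12644173311438, 'dist': array([0.03304622, 0.        , 0.        , 0.        , 0.        ]), 'R': array([[-0.37549884,  0.92672969,  0.01314155],
       [ 0.66260705,  0.2783399 , -0.69532639],
       [-0.64803743, -0.25238657, -0.71857394]]), 't': array([ 0.06453881, -0.2833822 ,  1.
[... 280 characters left out ...]
301412e-01,  1.17701136e-02, -1.38436190e-01],
       [ 1.38454530e-01,  7.53969706e-04, -9.90368504e-01]]), 't': array([0.13546696, 0.53015954, 1.24313866])}
wrist {'fx': 314.46405866284226, 'fy': 314.46405866284226, 'cx': 251.58146258627198, 'cy': 191.30057475689242, 'dist': array([-0.0561582,  0.       ,  0.       ,  0.       ,  0.       ]), 'hand_eye': array([[-3.95821864e-04, -9.68333578e-01, -2.49659619e-01,
         6.84803844e-02],
       [ 9.99999017e-01, -7.19199480e-04,  1.20405347e-03,
         4.38157505e-04],
       [-1.34548047e-03, -2.49658897e-01,  9.68332910e-01,
        -1.44464419e-01],
       [ 0.00000000e+00,  0.00000000e+00,  0.00000000e+00,
         1.00000000e+00]])}
```

View pics/scene0.png

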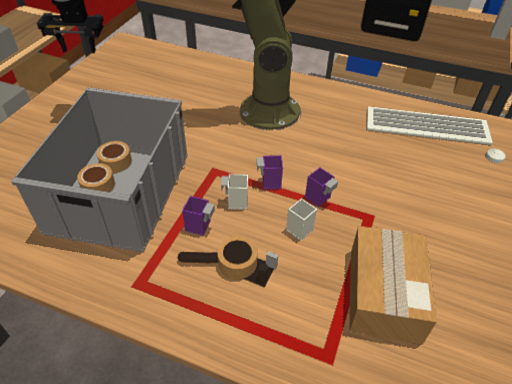

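View pics/top0.png

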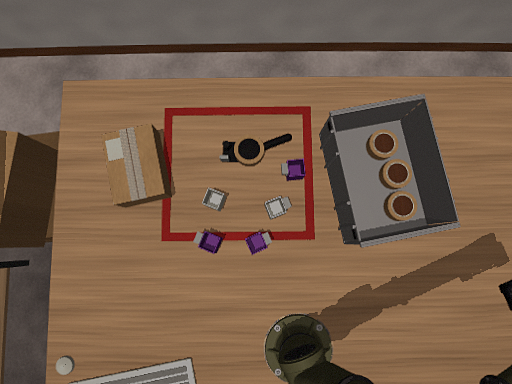

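Candidates: a white cup with a hook at top (276,208) / scene (237,190); a plain white cup at top (214,198) / scene (301,220); and purple hooked cups at top (293,170), (209,241) and (258,241). The white hooked one fits. I'll confirm it in one enlarged crop together with the crate wall.

Run:
```python
import pickle,cv2,numpy as np
d=pickle.load(open("d0.pkl","rb"))
t=d["top"]["image"][95:255,255:385,::-1]; s=d["scene"]["image"][160:220,205:260,::-1]
a=cv2.resize(t,None,fx=3.7,fy=3.7,interpolation=cv2.INTER_CUBIC)   # 481x592
b=cv2.resize(s,None,fx=5.7,fy=5.7,interpolation=cv2.INTER_CUBIC)   # 313x342
c=np.zeros((592,481+b.shape[1],3),np.uint8);c[:,:481]=a[:592,:481];c[:b.shape[0],481:]=b
cv2.imwrite("pics/crop1.png",c);print(c.shape)
```

```text
(592, 795, 3)
```

View pics/crop1.png

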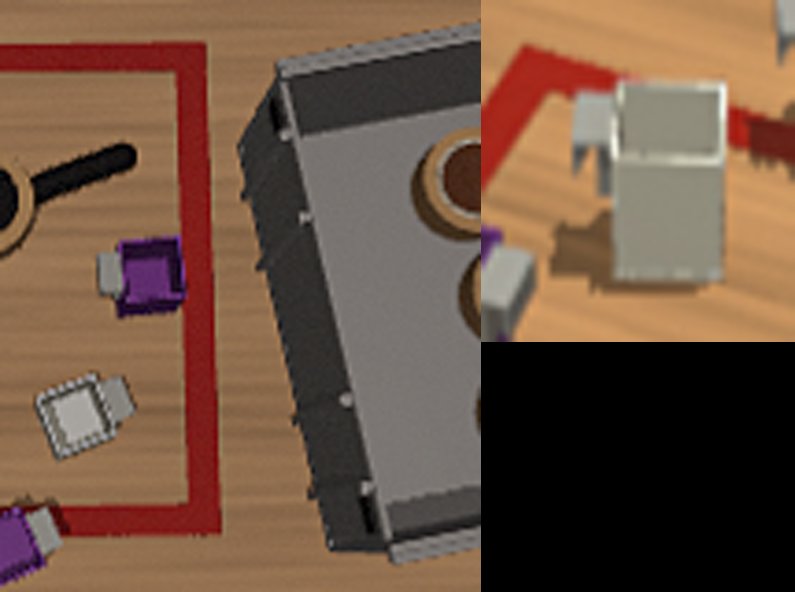

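The white cup bears the grey hook, pointing to upper right at crop (118,398). Its rim corners are at about (36,400), (98,373), (118,435) and (62,460). The rib tops are at (284,131), (305,217), (347,400) and (367,488), and the rib feet at (245,197), (262,268), (297,423) and (312,495).

```bash
cat > h.py <<'E'
import numpy as np,cv2
from scipy.spatial.transform import Rotation as Ro
def ray(g,uv,z,s=None):
    K=np.array([[g["fx"],0,g["cx"]],[0,g["fy"],g["cy"]],[0,0,1]])
    p=cv2.undistortPoints(np.array(uv,float).reshape(-1,1,2),K,g["dist"]).reshape(-1,2)
    r=np.c_[p,np.ones(len(p))]
    if s is None: R=g["R"];C=-R.T@g["t"];w=r@R
    else:
        Rt=Ro.from_rotvec(s["tool_rot"]).as_matrix();H=g["hand_eye"]
        C=Rt@H[:3,3]+s["position"];w=r@(Rt@H[:3,:3]).T
    return C+w*((np.asarray(z)-C[2])/w[:,2])[:,None]
def proj(g,X,s=None):
    X=np.atleast_2d(X).astype(float);K=np.array([[g["fx"],0,g["cx"]],[0,g["fy"],g["cy"]],[0,0,1]])
    if s is None:R,t=g["R"],g["t"]
    else:
        Rt=Ro.from_rotvec(s["tool_rot"]).as_matrix();H=g["hand_eye"]
        R=(Rt@H[:3,:3]).T;t=-R@(Rt@H[:3,3]+s["position"])
    return cv2.projectPoints(X,cv2.Rodrigues(R)[0],t,K,g["dist"])[0].reshape(-1,2)
E
python3 - <<'E'
import pickle;from h import *
np.set_printoptions(precision=4,suppress=True)
d=pickle.load(open("d0.pkl","rb"));g=d["top"]
f=lambda L,z:ray(g,[[255+(x)/3.7-.5+.13,95+y/3.7-.5+.13] for x,y in L],[z]*len(L))
c=f([(36,400),(98,373),(118,435),(62,460)],.09);print("cup",c[:,:2],c.mean(0))
hk=f([(105,378),(125,377),(134,408),(114,418)],.091);print("hook",hk[:,:2],hk.mean(0))
rt=f([(284,131),(305,217),(347,400),(367,488)],.22);print("ribtops",rt[:,:2],np.linalg.norm(np.diff(rt,axis=0),axis=1))
rf=f([(245,197),(262,268),(297,423),(312,495)],0);print("ribfeet",rf[:,:2],np.linalg.norm(np.diff(rf,axis=0),axis=1))
cc=f([(278,65),(395,562)],.22);print("endwall rim corners",cc[:,:2],np.linalg.norm(cc[1]-cc[0]))
fc=f([(240,145),(330,548)],0);print("foot corners",fc[:,:2],np.linalg.norm(fc[1]-fc[0]))
for n,a in(("rt",rt),("rf",rf),("cc",cc),("fc",fc)):
    v=a[-1]-a[0];print(n,np.degrees(np.arctan2(v[1],v[0])),a.mean(0))
E
```

```text
cup [[0.479  0.1077]
 [0.5023 0.0528]
 [0.4474 0.0363]
 [0.4261 0.0857]] [0.4637 0.0706 0.09  ]
hook [[0.4976 0.0468]
 [0.4983 0.0291]
 [0.4708 0.0219]
 [0.4623 0.0396]] [0.4823 0.0343 0.091 ]
ribtops [[ 0.6815 -0.0935]
 [ 0.6102 -0.1075]
 [ 0.4627 -0.1345]
 [ 0.3936 -0.1471]] [0.0727 0.1499 0.0702]
ribfeet [[ 0.6824 -0.0981]
 [ 0.6125 -0.1119]
 [ 0.4635 -0.1395]
 [ 0.3958 -0.151 ]] [0.0712 0.1516 0.0687]
endwall rim corners [[ 0.7371 -0.0909]
 [ 0.3363 -0.1664]] 0.40786790673183065
foot corners [[ 0.7342 -0.0951]
 [ 0.3464 -0.1659]] 0.39421963520052805
rt -169.44981022778273 [ 0.537  -0.1206  0.22  ]
rf -169.54998571227497 [ 0.5385 -0.1251  0.    ]
cc -169.34164758957064 [ 0.5367 -0.1286  0.22  ]
fc -169.66642483373641 [ 0.5403 -0.1305  0.    ]
```

```bash
python3 -m inch '[[[0,0,-12],[0,0,-8]],[[0,0,-12],[0,0,-8]],[[0,0,-12],[0,0,-8]],[[0,0,-12],[0,0,-8]],[[0,0,-12],[0,0,-8]],[[0,0,-12],[0,0,-8]],[[0,0,-12],[0,0,-8]],[[0,0,-12],[0,0,-8]],[[0,0,-12],[0,0,-8]],[[0,0,-12],[0,0,-8]]]' 0
python3 -m inch '[[[35,30,0],[0,0,0]],[[35,30,0],[0,0,0]],[[35,30,0],[0,0,0]],[[35,30,0],[0,0,0]],[[35,30,0],[0,0,0]],[[35,30,0],[0,0,0]],[[35,30,0],[0,0,0]],[[35,30,0],[0,0,0]],[[35,30,0],[0,0,0]],[[35,30,0],[0,0,0]]]'
python3 - <<'E'
from h import *
from bench import ctrl
s=ctrl.get_state();R=Ro.from_rotvec(s["tool_rot"]).as_matrix();print(s["time"],s["position"],R.round(3),s["joint_positions"].round(2))
print(R.T@(np.array([.531,-.08,.31])-s["position"])*1000)
E
```

```text
time: 1.15
position: [0.2275, -0.6087, 0.3596]
tool_rot: [-2.001, -2.421, -0.001]
ft_force: [-0.4, 0.7, 0.2]
grip_width: 0.996
time: 2.15
position: [0.4593, -0.2082, 0.3595]
tool_rot: [2.009, 2.415, -0.001]
ft_force: [0.2, -0.6, -0.0]
grip_width: 0.999
2.15 [ 0.4592763  -0.20823131  0.3594792 ] [[-0.182  0.983 -0.   ]
 [ 0.983  0.182 -0.001]
 [-0.001 -0.    -1.   ]] [ 0.97 -0.   -0.59  1.58 -0.    1.56  0.56]
[113.0647932   93.8742677   49.39356905]
```

```bash
python3 -m inch '[[[28,24,12],[0,0,0]],[[28,24,12],[0,0,0]],[[28,24,12],[0,0,0]],[[29,22,13],[0,0,0]],[[0,0,0],[0,0,0]],[[0,0,0],[0,0,0]],[[0,0,0],[0,0,0]],[[0,0,0],[0,0,0]],[[0,0,0],[0,0,0]],[[0,0,0],[0,0,0]]]'
python3 - <<'E'
from h import *
from bench import ctrl,optics
import pickle
s=ctrl.get_state();g=optics.get_image("wrist");pickle.dump((s,g),open("w1.pkl","wb"))
cv2.imwrite("pics/w1.png",cv2.resize(g["image"][:,:,::-1],(800,600),interpolation=cv2.INTER_CUBIC))
E
```

```text
time: 3.15
position: [0.5305, -0.0826, 0.3108]
tool_rot: [2.01, 2.414, -0.0]
ft_force: [0.3, 1.0, -0.5]
grip_width: 1.002
```

View pics/w1.png

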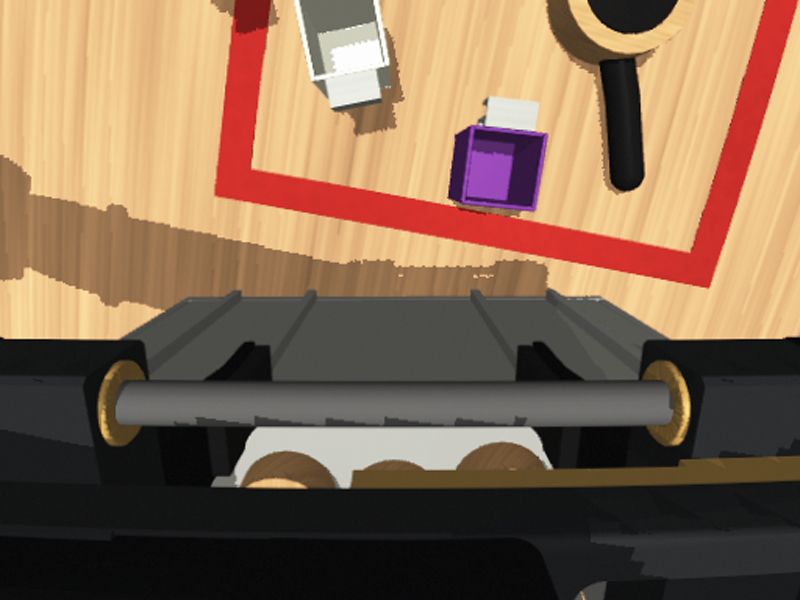

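The wrist view shows the wall face between the rib feet (image y≈295) and the gripper bar, which hides the rim. The white cup's hook is at (355,88). I'll step back over the crate to see the rim.

```bash
python3 -m inch '[[[-25,0,0],[0,0,0]],[[-25,0,0],[0,0,0]],[[-25,0,0],[0,0,0]],[[-15,0,0],[0,0,0]],[[0,0,0],[0,0,0]],[[0,0,0],[0,0,0]],[[0,0,0],[0,0,0]],[[0,0,0],[0,0,0]],[[0,0,0],[0,0,0]],[[0,0,0],[0,0,0]]]'
python3 - <<'E'
from h import *
from bench import ctrl,optics
import pickle
s=ctrl.get_state();g=optics.get_image("wrist");pickle.dump((s,g),open("w2.pkl","wb"))
cv2.imwrite("pics/w2.png",cv2.resize(g["image"][:,:,::-1],(800,600),interpolation=cv2.INTER_CUBIC))
E
```

```text
time: 4.2
position: [0.5471, -0.1697, 0.3107]
tool_rot: [2.008, 2.416, -0.0]
ft_force: [-0.0, -0.2, -0.8]
grip_width: 1.002
```

View pics/w2.png

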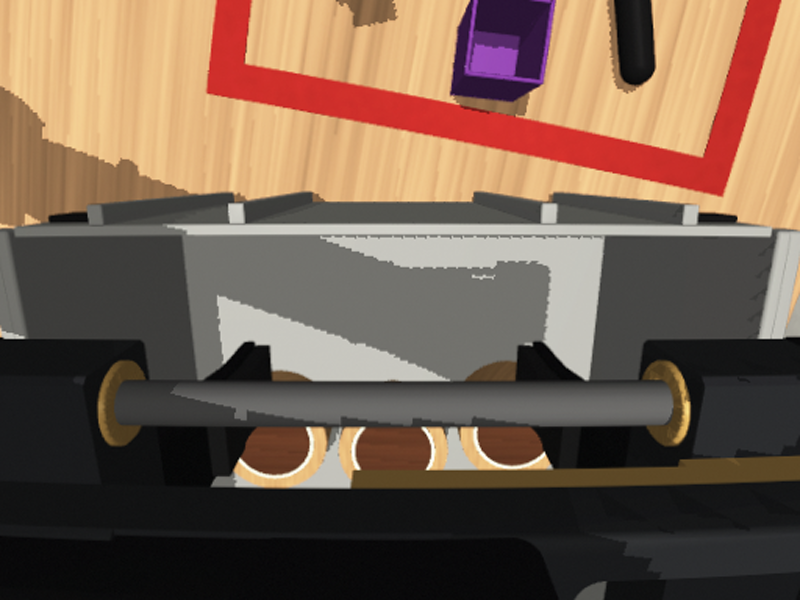

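Run:
```python
import pickle;from h import *
np.set_printoptions(precision=4,suppress=True)
s,g=pickle.load(open("w2.pkl","rb"));s1,g1=pickle.load(open("w1.pkl","rb"))
F=lambda g,s,L,z:ray(g,[[x*.64-.18,y*.64-.18] for x,y in L],[z]*len(L),s)
o=F(g,s,[(236,223.5),(392,224),(549,224),(97,223),(690,224)],.22);print("rim outer",o)
i=F(g,s,[(236,236),(549,236)],.22);print("rim inner",i, np.linalg.norm(i[0]-o[0]))
v=o[4]-o[3];print(np.linalg.norm(v),np.linalg.norm(o[2]-o[0]),"yaw",np.degrees(np.arctan2(v[1],v[0])))
t=F(g,s,[(236,203),(549,203)],.22);print("ribtip",t,np.linalg.norm(t[0]-o[0]))
f=F(g1,s1,[(313,297),(474,297)],.0);print("foot",f)
h=F(g1,s1,[(326,84),(377,73),(383,100),(332,109)],.091);print("hook",h,h.mean(0))
c=F(g1,s1,[(313,82),(390,67),],.09);print("cup back",c,np.linalg.norm(c[1]-c[0]))
yc=np.array([-.182,.983,0]);print("n.: rim",o@yc,"in",i@yc,"tip",t@yc,"foot",f@yc)
```

```text
rim outer [[ 0.4656 -0.14    0.22  ]
 [ 0.539  -0.1269  0.22  ]
 [ 0.613  -0.1129  0.22  ]
 [ 0.398  -0.1518  0.22  ]
 [ 0.6815 -0.0996  0.22  ]]
rim inner [[ 0.4662 -0.146   0.22  ]
 [ 0.6144 -0.1185  0.22  ]] 0.006010023023449452
0.2882914254730029 0.1498744037750597 yaw 10.418818540259126
ribtip [[ 0.4645 -0.1304  0.22  ]
 [ 0.6104 -0.1033  0.22  ]] 0.00970795915791601
foot [[ 0.4646 -0.1441  0.    ]
 [ 0.6163 -0.1163  0.    ]]
hook [[0.4623 0.0345 0.091 ]
 [0.4959 0.0479 0.091 ]
 [0.5031 0.0311 0.091 ]
 [0.469  0.0188 0.091 ]] [0.4826 0.0331 0.091 ]
cup back [[0.453  0.0344 0.09  ]
 [0.504  0.0535 0.09  ]] 0.054508247440633914
n.: rim [-0.2224 -0.2228 -0.2226 -0.2216 -0.222 ] in [-0.2284 -0.2283] tip [-0.2127 -0.2126] foot [-0.2262 -0.2265]
```

```bash
python3 -m inch '[[[40,-5,0],[0,0,0]],[[40,-5,0],[0,0,0]],[[40,-5,0],[0,0,0]],[[40,-5,0],[0,0,0]],[[39,-6,20],[0,0,0]],[[39,-6,30],[0,0,0]],[[0,0,35],[0,0,-5.5]],[[0,0,35],[0,0,-5.5]],[[0,0,35],[0,0,0]],[[0,0,0],[0,0,0]]]'
python3 - <<'E'
from h import *
from bench import ctrl,optics
import pickle
s=ctrl.get_state();g=optics.get_image("wrist");pickle.dump((s,g),open("w3.pkl","wb"))
R=Ro.from_rotvec(s["tool_rot"]).as_matrix();print(R.round(3),R.T@(np.array([.4724,.0588,.063])-s["position"])*1000)
cv2.imwrite("pics/w3.png",cv2.resize(g["image"][:,:,::-1],(800,600),interpolation=cv2.INTER_CUBIC))
E
```

```text
time: 5.25
position: [0.4687, 0.0577, 0.1517]
tool_rot: [-1.763, -2.592, 0.007]
ft_force: [-0.0, 0.1, 0.5]
grip_width: 1.001
[[-0.367  0.93  -0.008]
 [ 0.93   0.367  0.   ]
 [ 0.003 -0.008 -1.   ]] [-0.65738258  4.55965329 88.67441199]
```

View pics/w3.png

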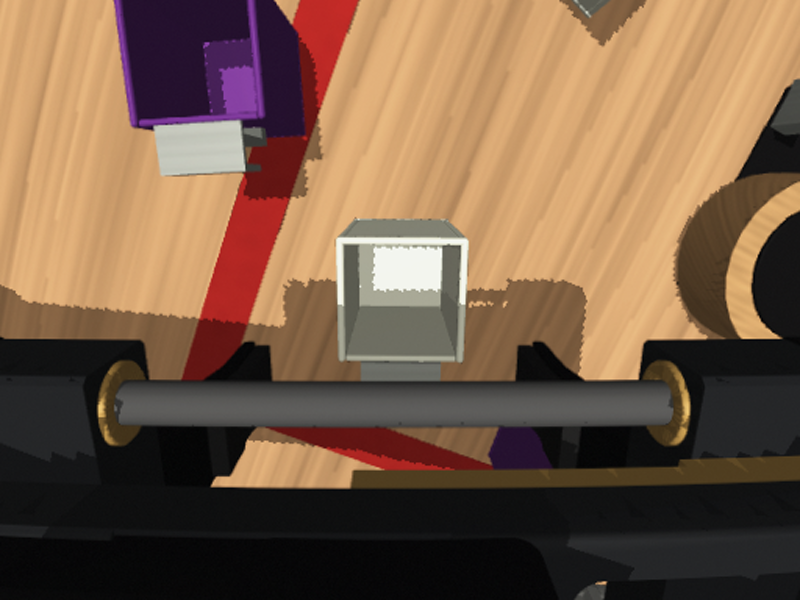

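The white cup's rim spans (337–468, 238–361) with edges parallel to the image, so the yaw matches. Its hook plate is below it at (400,372).

Run:
```python
import pickle;from h import *
np.set_printoptions(precision=4,suppress=True)
s,g=pickle.load(open("w3.pkl","rb"));R=Ro.from_rotvec(s["tool_rot"]).as_matrix()
p=ray(g,[[x*.64-.18,y*.64-.18] for x,y in [(337,238),(468,238),(465,361),(339,361)]],[.09]*4,s)
print(p,p.mean(0),np.linalg.norm(np.roll(p,-1,0)-p,axis=1))
q=(p-s["position"])@R*1000;print("tool frame",q,q.mean(0))
```

```text
[[0.4315 0.087  0.09  ]
 [0.4828 0.1073 0.09  ]
 [0.5038 0.0562 0.09  ]
 [0.4512 0.0353 0.09  ]] [0.4673 0.0714 0.09  ] [0.0551 0.0552 0.0566 0.0553]
tool frame [[ 40.6699 -23.3053  62.0281]
 [ 40.7081  31.8413  61.6126]
 [-14.5092  32.5599  61.414 ]
 [-14.6145 -24.0095  61.84  ]] [13.0636  4.2716 61.7237]
```

```bash
python3 -m inch '[[[1,4.4,0],[0,0,0]],[[0,0,15],[0,0,0]],[[0,0,20],[0,0,0]],[[0,0,20],[0,0,0]],[[0,0,15],[0,0,0]],[[0,0,10],[0,0,0]],[[0,0,8.5],[0,0,0]],[[0,0,0],[0,0,0]],[[0,0,0],[0,0,0]],[[0,0,0],[0,0,0]]]'
python3 -m inch '[[[0,0,0],[0,0,0]],[[0,0,0],[0,0,0]],[[0,0,0],[0,0,0]],[[0,0,0],[0,0,0]],[[0,0,0],[0,0,0]],[[0,0,0],[0,0,0]],[[0,0,0],[0,0,0]],[[0,0,0],[0,0,0]],[[0,0,0],[0,0,0]],[[0,0,0],[0,0,0]]]' 1 50
```

```text
time: 6.3
position: [0.4765, 0.0605, 0.0677]
tool_rot: [1.768, 2.596, 0.001]
ft_force: [0.3, -0.6, 0.0]
grip_width: 1.0
time: 7.3
position: [0.4759, 0.0604, 0.0669]
tool_rot: [-1.768, -2.597, 0.0]
ft_force: [-0.1, -0.3, -0.5]
grip_width: 0.641
```

```bash
python3 -m inch '[[[0,0,-25],[0,0,0]],[[0,0,-35],[0,0,0]],[[0,0,-40],[0,0,5.5]],[[0,0,-40],[0,0,5.5]],[[-20,5,-14],[0,0,0]],[[-25,5,-14],[0,0,0]],[[-25,5,-14],[0,0,0]],[[-25,5,0],[0,0,0]],[[-20,5,0],[0,0,0]],[[-15,3,0],[0,0,0]]]'
python3 -m inch '[[[0,0,0],[0,0,0]],[[0,0,0],[0,0,0]],[[0,0,0],[0,0,0]],[[0,0,0],[0,0,0]],[[0,0,0],[0,0,0]],[[0,0,0],[0,0,0]],[[0,0,0],[0,0,0]],[[0,0,0],[0,0,0]],[[0,0,0],[0,0,0]],[[0,0,0],[0,0,0]]]'
python3 - <<'E'
from h import *
from bench import ctrl,optics
import pickle
s=ctrl.get_state();g=optics.get_image("wrist");k=optics.get_image("scene");pickle.dump((s,g,k),open("w4.pkl","wb"))
R=Ro.from_rotvec(s["tool_rot"]).as_matrix();print(s["position"],s["ft_force"],R.round(3),R.T@(np.array([.5346,-.1026,.249])-s["position"])*1000)
cv2.imwrite("pics/w4.png",cv2.resize(g["image"][:,:,::-1],(800,600),interpolation=cv2.INTER_CUBIC))
E
```

```text
time: 8.3
position: [0.5273, -0.0641, 0.2477]
tool_rot: [-2.009, -2.413, 0.001]
ft_force: [0.1, 0.6, -2.8]
grip_width: 0.641
time: 9.3
position: [0.5272, -0.0623, 0.249]
tool_rot: [2.009, 2.415, -0.0]
ft_force: [-0.1, -0.5, -1.0]
grip_width: 0.64
[ 0.52715621 -0.06231153  0.24901792] [-0.05018032 -0.49881053 -0.95223147] [[-0.182  0.983 -0.   ]
 [ 0.983  0.182 -0.   ]
 [-0.    -0.    -1.   ]] [-4.09703606e+01 -2.02281338e-02  2.02966364e-02]
```

View pics/w4.png

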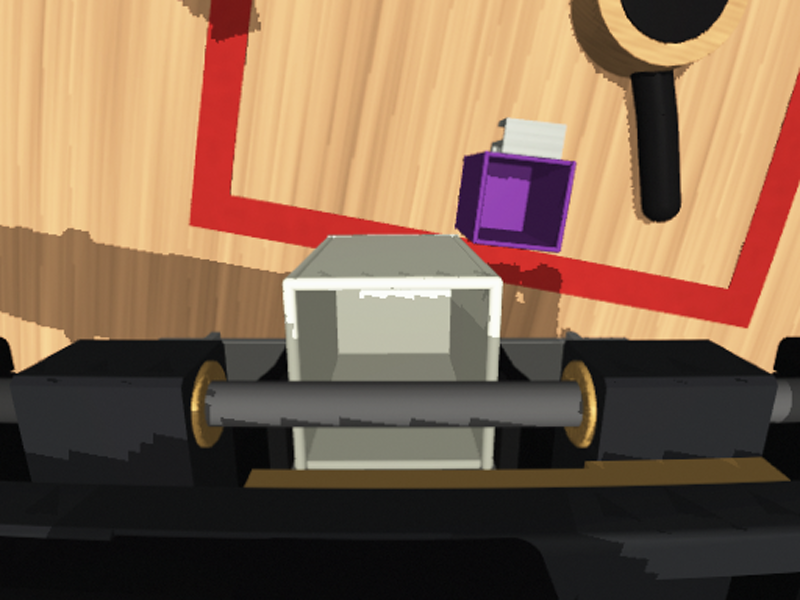

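The cup is square in the jaws. Its front rim edge is at y≈279 (x 285–502) and its back rim edge at y≈469. I'll check its place in the hand.

Run:
```python
import pickle;from h import *
np.set_printoptions(precision=4,suppress=True)
s,g,k=pickle.load(open("w4.pkl","rb"));R=Ro.from_rotvec(s["tool_rot"]).as_matrix()
for dz in(.020,.023,.026):
    p=ray(g,[[x*.64-.18,y*.64-.18] for x,y in [(285,279),(502,279),(494,469),(295,469)]],[s["position"][2]+dz]*4,s)
    q=(p-s["position"])@R*1000;print(dz,q[:,:2],q.mean(0))
```

```text
0.02 [[ 40.9137 -27.6866]
 [ 40.8743  28.6703]
 [-15.5518  29.6769]
 [-15.4682 -28.1452]] [ 12.692    0.6288 -20.0008]
0.023 [[ 41.5636 -27.0124]
 [ 41.5251  27.986 ]
 [-13.5408  28.9684]
 [-13.4593 -27.4599]] [ 14.0221   0.6205 -23.0008]
0.026 [[ 42.2135 -26.3383]
 [ 42.1759  27.3018]
 [-11.5299  28.2598]
 [-11.4503 -26.7747]] [ 15.3523   0.6122 -26.0009]
```

```bash
python3 -m inch '[[[-10,0,0],[0,0,0]],[[-12,0,0],[0,0,0]],[[-12,0,0],[0,0,0]],[[-7,0,0],[0,0,0]],[[0,0,0],[0,0,0]],[[0,0,0],[0,0,0]],[[0,0,8],[0,0,0]],[[0,0,8],[0,0,0]],[[0,0,7],[0,0,0]],[[0,0,0],[0,0,0]]]'
python3 -m inch '[[[0,0,0],[0,0,0]],[[0,0,0],[0,0,0]],[[0,0,0],[0,0,0]],[[0,0,0],[0,0,0]],[[0,0,0],[0,0,0]],[[0,0,0],[0,0,0]],[[0,0,0],[0,0,0]],[[0,0,0],[0,0,0]],[[0,0,0],[0,0,0]],[[0,0,0],[0,0,0]]]'
cat > st.py <<'E'
from h import *
from bench import ctrl
np.set_printoptions(precision=2,suppress=True)
s=ctrl.get_state();R=Ro.from_rotvec(s["tool_rot"]).as_matrix();p=s["position"]
n=np.array([-.1808,.9835,0]);e=np.array([.9835,.1808,0])
hk=p+R@[-.0271,0,-.021]
b=np.array([.539,-.1268,.22])
f=s["ft_force"];print("t",round(s["time"],2),"hook rel rim-outer-bay mm: x,y,z",np.array([(hk-b)@e,(hk-b)@n,hk[2]-.22])*1000,"F x,y,z",f@e,f@n,f[2],"tq",s["torque"],"g",round(s["grip_width"],3),"R",R[:,2])
E
python3 st.py
```

```text
time: 10.4
position: [0.5337, -0.1023, 0.2244]
tool_rot: [-2.007, -2.414, 0.002]
ft_force: [0.9, 0.1, -2.9]
grip_width: 0.642
time: 11.4
position: [0.5346, -0.1026, 0.226]
tool_rot: [2.009, 2.415, -0.0]
ft_force: [0.9, -0.4, -2.0]
grip_width: 0.637
t 11.4 hook rel rim-outer-bay mm: x,y,z [ 0.11 -2.52 27.03] F x,y,z 0.820545097874208 -0.5089887526051111 -2.031797960076601 tq [-0.03 -0.03  0.04] g 0.637 R [-0. -0. -1.]
```

```bash
python3 -m inch '[[[0,0,2],[0,0,0]],[[0,0,2],[0,0,0]],[[0,0,1],[0,0,0]],[[0,0,1],[0,0,0]],[[0,0,1],[0,0,0]],[[0,0,0],[0,0,0]],[[0,0,0],[0,0,0]],[[0,0,0],[0,0,0]],[[0,0,0],[0,0,0]],[[0,0,0],[0,0,0]]]';python3 st.py
```

```text
time: 12.4
position: [0.5346, -0.1026, 0.2191]
tool_rot: [2.009, 2.415, -0.0]
ft_force: [0.2, -0.0, -2.8]
grip_width: 0.64
t 12.4 hook rel rim-outer-bay mm: x,y,z [ 0.1  -2.54 20.09] F x,y,z 0.22243107370848328 -0.08576875547600672 -2.802605320497856 tq [-0.02 -0.1  -0.01] g 0.64 R [ 0. -0. -1.]
```

```bash
python3 -m inch '[[[0,0,1],[0,0,0]],[[0,0,0.5],[0,0,0]],[[0,0,0.5],[0,0,0]],[[0,0,0.5],[0,0,0]],[[0,0,0.5],[0,0,0]],[[0,0,0],[0,0,0]],[[0,0,0],[0,0,0]],[[0,0,0],[0,0,0]],[[0,0,0],[0,0,0]],[[0,0,0],[0,0,0]]]';python3 st.py
```

```text
time: 13.4
position: [0.5346, -0.1026, 0.216]
tool_rot: [2.009, 2.415, -0.0]
ft_force: [0.1, -0.7, -1.5]
grip_width: 0.641
t 13.4 hook rel rim-outer-bay mm: x,y,z [ 0.12 -2.52 17.05] F x,y,z -0.0003617498683206289 -0.6992535806945154 -1.5495301127037258 tq [-0.06 -0.14  0.02] g 0.641 R [-0. -0. -1.]
```

```bash
python3 -m inch '[[[-0.5,0,0],[0,0,0]],[[-0.5,0,0],[0,0,0]],[[-0.5,0,0],[0,0,0]],[[-0.5,0,0],[0,0,0]],[[0,0,0],[0,0,0]],[[0,0,0],[0,0,0]],[[0,0,0],[0,0,0]],[[0,0,0],[0,0,0]],[[0,0,0],[0,0,0]],[[0,0,0],[0,0,0]]]';python3 st.py
```

```text
time: 14.4
position: [0.535, -0.1045, 0.216]
tool_rot: [2.009, 2.416, -0.0]
ft_force: [-0.4, -0.2, -1.7]
grip_width: 0.637
t 14.4 hook rel rim-outer-bay mm: x,y,z [ 0.13 -4.47 17.03] F x,y,z -0.4166715873026345 -0.07796811156791426 -1.6784499673005522 tq [ 0.01 -0.1  -0.01] g 0.637 R [-0. -0. -1.]
```

Still free; step on towards the wall.

```bash
python3 -m inch '[[[-0.5,0,0],[0,0,0]],[[-0.5,0,0],[0,0,0]],[[-0.3,0,0],[0,0,0]],[[-0.2,0,0],[0,0,0]],[[0,0,0],[0,0,0]],[[0,0,0],[0,0,0]],[[0,0,0],[0,0,0]],[[0,0,0],[0,0,0]],[[0,0,0],[0,0,0]],[[0,0,0],[0,0,0]]]';python3 st.py
```

```text
time: 15.4
position: [0.5351, -0.1049, 0.216]
tool_rot: [-2.007, -2.415, -0.001]
ft_force: [-3.2, 4.8, 0.4]
grip_width: 0.635
t 15.4 hook rel rim-outer-bay mm: x,y,z [ 0.18 -4.84 17.01] F x,y,z -2.2856952146984324 5.328066567776135 0.3765127466666095 tq [ 1.01  0.32 -0.03] g 0.635 R [-0.  0. -1.]
```

Contact at hook y≈−4.8 mm, which matches the strap lying on the wall (expected −4.5). I'll ease off and go down.

```bash
python3 -m inch '[[[0.4,0,0],[0,0,0]],[[0.3,0,0],[0,0,0]],[[0,0,1],[0,0,0]],[[0,0,1],[0,0,0]],[[0,0,1],[0,0,0]],[[0,0,0.5],[0,0,0]],[[0,0,0.5],[0,0,0]],[[0,0,0],[0,0,0]],[[0,0,0],[0,0,0]],[[0,0,0],[0,0,0]]]';python3 st.py
```

```text
time: 16.4
position: [0.5355, -0.1048, 0.2122]
tool_rot: [2.008, 2.416, 0.002]
ft_force: [-1.0, 4.7, 0.0]
grip_width: 0.641
t 16.4 hook rel rim-outer-bay mm: x,y,z [ 0.61 -4.82 13.21] F x,y,z -0.08379387874255345 4.8248252856056375 0.004308232587477062 tq [ 1.    0.13 -0.08] g 0.641 R [ 0.  0. -1.]
```

```bash
python3 -m inch '[[[0.3,0,0],[0,0,0]],[[0.2,0,1],[0,0,0]],[[0,0,1],[0,0,0]],[[0,0,1],[0,0,0]],[[0,0,0.5],[0,0,0]],[[0,0,0.5],[0,0,0]],[[0,0,0],[0,0,0]],[[0,0,0],[0,0,0]],[[0,0,0],[0,0,0]],[[0,0,0],[0,0,0]]]';python3 st.py
```

```text
time: 17.4
position: [0.5355, -0.1048, 0.2087]
tool_rot: [2.008, 2.415, 0.001]
ft_force: [-1.6, 5.5, 4.2]
grip_width: 0.642
t 17.4 hook rel rim-outer-bay mm: x,y,z [ 0.54 -4.83  9.7 ] F x,y,z -0.5926791530045509 5.735623925431323 4.1718855086779625 tq [ 0.85  0.14 -0.08] g 0.642 R [ 0. -0. -1.]
```

```bash
python3 -m inch '[[[0.5,0,0.5],[0,0,0]],[[0.5,0,0.5],[0,0,0]],[[0,0,0.5],[0,0,0]],[[0,0,0.5],[0,0,0]],[[0,0,0.5],[0,0,0]],[[0,0,0.5],[0,0,0]],[[0,0,0],[0,0,0]],[[0,0,0],[0,0,0]],[[0,0,0],[0,0,0]],[[0,0,0],[0,0,0]]]';python3 st.py
```

```text
time: 18.4
position: [0.5347, -0.1048, 0.2048]
tool_rot: [2.009, 2.414, -0.002]
ft_force: [0.9, -2.6, -1.9]
grip_width: 0.641
t 18.4 hook rel rim-outer-bay mm: x,y,z [-0.23 -4.67  5.78] F x,y,z 0.43489228365451127 -2.7385331495982332 -1.9013989940630927 tq [-0.5  -0.37  0.02] g 0.641 R [-0. -0. -1.]
```

```bash
python3 -m inch '[[[-0.4,0,1],[0,0,0]],[[0,0,1],[0,0,0]],[[0,0,0.5],[0,0,0]],[[0,0,0.5],[0,0,0]],[[0,0,0.5],[0,0,0]],[[0,0,0.5],[0,0,0]],[[0,0,0],[0,0,0]],[[0,0,0],[0,0,0]],[[0,0,0],[0,0,0]],[[0,0,0],[0,0,0]]]';python3 st.py
```

```text
time: 19.4
position: [0.5349, -0.1043, 0.201]
tool_rot: [-2.009, -2.415, 0.0]
ft_force: [0.4, -2.8, -1.1]
grip_width: 0.642
t 19.4 hook rel rim-outer-bay mm: x,y,z [ 0.07 -4.19  1.97] F x,y,z -0.13906241796418356 -2.796720820961467 -1.0549025032403399 tq [-0.6  -0.18 -0.02] g 0.642 R [-0. -0. -1.]
```

```bash
python3 -m inch '[[[-0.3,0,0],[0,0,0]],[[-0.3,0,0.5],[0,0,0]],[[0,0,0.5],[0,0,0]],[[0,0,0.5],[0,0,0]],[[0,0,0.3],[0,0,0]],[[0,0,0.3],[0,0,0]],[[0,0,0],[0,0,0]],[[0,0,0],[0,0,0]],[[0,0,0],[0,0,0]],[[0,0,0],[0,0,0]]]';python3 st.py
```

```text
time: 20.4
position: [0.5351, -0.1047, 0.199]
tool_rot: [2.009, 2.415, 0.0]
ft_force: [0.9, -1.6, 0.2]
grip_width: 0.641
t 20.4 hook rel rim-outer-bay mm: x,y,z [ 0.2  -4.71 -0.04] F x,y,z 0.5909619763856561 -1.779152376016786 0.17200914825288427 tq [-0.44 -0.31  0.  ] g 0.641 R [ 0.  0. -1.]
```

```bash
python3 -m inch '[[[0,0,0.4],[0,0,0]],[[0,0,0.4],[0,0,0]],[[0,0,0.4],[0,0,0]],[[0,0,0.3],[0,0,0]],[[0,0,0],[0,0,0]],[[0,0,0],[0,0,0]],[[0,0,0],[0,0,0]],[[0,0,0],[0,0,0]],[[0,0,0],[0,0,0]],[[0,0,0],[0,0,0]]]';python3 st.py
```

```text
time: 21.4
position: [0.5352, -0.1048, 0.1988]
tool_rot: [2.008, 2.415, -0.001]
ft_force: [-2.5, -1.8, 7.8]
grip_width: 0.638
t 21.4 hook rel rim-outer-bay mm: x,y,z [ 0.27 -4.73 -0.17] F x,y,z -2.8187380115196836 -1.2815733116169 7.82507876419027 tq [-0.51  0.46 -0.1 ] g 0.638 R [ 0. -0. -1.]
```

The hard stop is reached: 1.5 mm commanded gave 0.1 mm of travel, at about 10 N. I'll relax, then release and back out upwards.

```bash
python3 -m inch '[[[0,0,-0.4],[0,0,0]],[[0,0,-0.4],[0,0,0]],[[0,0,-0.3],[0,0,0]],[[0,0,0],[0,0,0]],[[0,0,0],[0,0,0]],[[0,0,0],[0,0,0]],[[0,0,0],[0,0,0]],[[0,0,0],[0,0,0]],[[0,0,0],[0,0,0]],[[0,0,0],[0,0,0]]]';python3 st.py
python3 -m inch '[[[0,0,0],[0,0,0]],[[0,0,0],[0,0,0]],[[0,0,0],[0,0,0]],[[0,0,0],[0,0,0]],[[0,0,0],[0,0,0]],[[0,0,0],[0,0,0]],[[0,0,0],[0,0,0]],[[0,0,0],[0,0,0]],[[0,0,0],[0,0,0]],[[0,0,0],[0,0,0]]]' 0;python3 st.py
```

```text
time: 22.4
position: [0.5352, -0.1048, 0.1989]
tool_rot: [2.009, 2.415, 0.0]
ft_force: [-1.1, -0.8, 5.1]
grip_width: 0.644
t 22.4 hook rel rim-outer-bay mm: x,y,z [ 0.23 -4.77 -0.13] F x,y,z -1.240064447629525 -0.5479438361061844 5.083840844502524 tq [-0.4   0.1  -0.02] g 0.644 R [ 0. -0. -1.]
time: 23.4
position: [0.535, -0.1049, 0.1986]
tool_rot: [2.009, 2.415, -0.0]
ft_force: [0.3, -0.8, -0.7]
grip_width: 0.999
t 23.4 hook rel rim-outer-bay mm: x,y,z [ 0.12 -4.82 -0.44] F x,y,z 0.1963918472687697 -0.832646951604681 -0.7125388481677765 tq [ 0.01 -0.08  0.04] g 0.999 R [ 0. -0. -1.]
```

```bash
python3 -m inch '[[[0,0,-10],[0,0,0]],[[0,0,-20],[0,0,0]],[[0,0,-20],[0,0,0]],[[0,0,-20],[0,0,0]],[[0,0,-20],[0,0,0]],[[-10,0,-20],[0,0,0]],[[-20,0,0],[0,0,0]],[[-20,0,0],[0,0,0]],[[-10,0,0],[0,0,0]],[[0,0,0],[0,0,0]]]'
python3 - <<'E'
from h import *
from bench import ctrl,optics
import pickle
s=ctrl.get_state();g=optics.get_image("wrist");k=optics.get_image("scene");pickle.dump((s,g,k),open("w5.pkl","wb"))
a=cv2.resize(g["image"][:,:,::-1],(448,336),interpolation=cv2.INTER_CUBIC)
b=cv2.resize(k["image"][80:270,20:250,::-1],None,fx=1.5,fy=1.5,interpolation=cv2.INTER_CUBIC)
c=np.zeros((336,448+b.shape[1],3),np.uint8);c[:,:448]=a;c[:b.shape[0],448:]=b
cv2.imwrite("pics/w5.png",c)
E
```

```text
time: 24.4
position: [0.5453, -0.1667, 0.3068]
tool_rot: [-2.012, -2.409, 0.001]
ft_force: [-0.1, 1.5, -0.0]
grip_width: 0.995
```

View pics/w5.png

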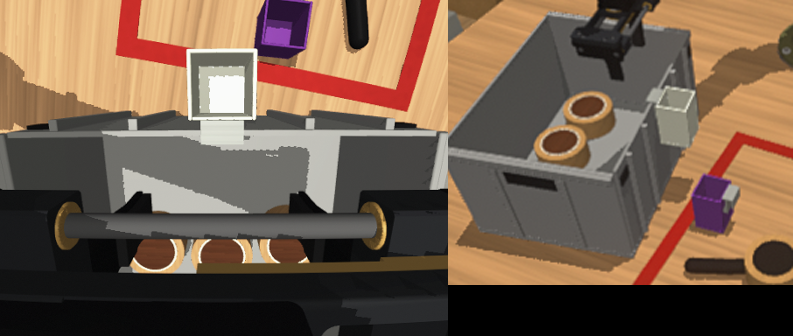

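The cup hangs upright outside the wall, mid-bay, in both views: wrist rim at (222,85) with the hook over the rim at (222,132), and scene crop (677,115). The gripper is clear.

```bash
python3 -c "
from bench import close_job
print(close_job())"
```

```text
the job is handed in; nothing more can be done
None
```

The white cup with the steel hook now hangs released on the outside of the crate's +y wall, in the middle of the plain bay. I handed the job in at about 24.5 s of robot time; no verdict was reported.

- **How it went on:** I found the strap by light contact with the wall, about 5 N. I then pushed down in small steps past the spring leaf until it stopped hard. The highest reading at the end of any move was about 10 N downwards, allowing for the cup's weight.
- **Checks before release:** The hook was within 0.5 mm of the estimated rim height and about 0.2 mm from the bay's middle. The strap touched the wall about where the camera measurement put it.
- **Final pictures:** The cup is upright with its hook over the rim between the middle ribs, and the gripper is clear of it. The tape gun and the nearest purple cup looked in place. I did not measure the other things on the bench again; the robot stayed clear of them on its planned path.
- **Limits and disagreements:** Forces were read only at the end of each call, so brief peaks in between were not seen. The top camera and the wrist camera differed by up to 5 mm on the cup and the wall; I used the wrist values. No check failed.

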